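# Index the still-life table round to its next hole

### The job

Give the drawing class its next view: with the fingertips press down the red dished plunger on the round still-life table until its pin is out of its hole, keep it down while you push it round anticlockwise (seen from above) to the next hole, and let it spring fully up so that the pin locks the table there. Turn it by one hole only, not the other way and not past it; the jug and the cone must ride round standing where they are, untouched, and the loose things lying about on the bench must stay where they are.

Things in the scene. Friction and masses are not known exactly. Their poses are not given: they have to be found in the camera images.
- turntable (a joint): The round turning disc (plywood, 256 mm across, upper face 58 mm above the bench) of a grey indexing stand (drum 310 mm across, rim face 50 mm above the bench). Angle in rad, 0 at the start, growing anticlockwise seen from above; one hole is 0.785 (45 degrees). It turns on an upright axis, with light friction (about 0.06 N m), stays where it is left, and is locked while the plunger's pin is in a hole.
- plunger (a joint): The spring plunger that rides on the disc. Travel in m: 0 = fully up (pin through a hole, locked), 0.018 = pressed right down against its stop. The pin is clear of its hole beyond 0.015. Pressing takes about 3 N at the start and 7.5 N at the stop; it springs back up when let go, if a hole is over the pin (a hole lets it in from about 4 mm off centre); otherwise the pin rubs on the underside of the rim.
- dish_floor (a point): Centre of the floor of the plunger's red dished round head: a cup 52 mm wide inside (68 mm at its outer foot, sloping in to 60 mm) whose rim stands 8 mm above this floor, big enough for shut fingertips. It lies 95 mm from the disc's axis, 31 mm above the disc's upper face (89 mm above the bench) when up, and moves down with the plunger and round with the disc. z is up.
- pin_tip (a point): Rounded brass tip of the plunger's pin (12 mm across), on the same radius as the red dish (marked by a red stripe), 140 mm from the axis, 45 mm farther out than the dish's centre. With the plunger up the tip shows 3 mm above the grey rim, through its hole; pressed, it drops out of sight.
- next_hole (a point): Centre, at the rim's upper face, of the hole the pin is to go into: the next one anticlockwise (seen from above) from the hole the pin is in at the start. The fixed grey rim has eight black holes 16 mm across, 140 mm from the axis, every 45 degrees.
- disc_centre (a point): Centre of the disc's upper face, on its axis, 58 mm above the bench. x points from the axis to the red dish and turns with the disc.
- jug_spot (a point): Point on the disc's upper face close to which the jug stands at the start (within 12 mm); turns with the disc.
- cone_spot (a point): Point on the disc's upper face close to which the plaster cone stands at the start (within 12 mm); turns with the disc.
- jug: Loose terracotta jug, 62 mm across, 82 mm tall, standing on the disc on the side away from the red dish. Origin at the centre of its foot, z up.
- cone: Loose white plaster cone, 58 mm across, 75 mm tall, standing on the disc on the side away from the red dish. Origin at the centre of its foot, z up.
- water_cup: Loose white cup, 72 mm across, 85 mm tall, on the bench; origin at the centre of its foot. To be left alone.
- paint_jar: Loose round jar with a blue cap, 54 mm across, 70 mm tall, on the bench; origin at the centre of its foot. To be left alone.
- eraser: Loose white eraser, 55 x 24 x 14 mm, on the bench; origin at the centre of its underside. To be left alone.
- brush: Loose brush with a dark handle lying on the bench. To be left alone.
- ink_bottle: Loose amber bottle with a black cap, 44 mm across, 60 mm tall, on the bench; origin at the centre of its foot. To be left alone.

How it is judged:
By the outcome, as a careful person would: the job done as asked, in the order asked, and still so for the second after the job is handed in, with the robot touching nothing.
It also fails if it takes over 40 s, if anything falls off the work surface, if the arm or the gripper's body presses on something with over 40 N, if the wrist force passes 120 N, or if a joint passes its speed limit or range.

### The arm

A 6-joint arm with a two-finger parallel gripper is mounted at the origin on the work surface. World frame = base frame: x ahead of the robot, y to its left, z up, the work surface at z = 0. Lengths are in m, angles in rad, forces in N, time in s.
With the tool pointing down it reaches from about 0.275 to 0.85 m from the base axis. Payload 19 kg.
Tool frame: the origin (TCP) lies on the centre line of the jaws, within the pads' length; the fingertips stand 14 mm ahead of it and the grasp point (between the pads) lies 5 mm behind it; x points along the fingers, y is the direction in which the jaws open and shut, and the axes are right-handed (so a half turn about x gives the same grasp; the last joint's range is limited). The gripper opens to 85 mm and grips with 20 to 120 N. Pads are 22 mm wide; open, the fingers measure 114 mm over their backs; the gripper's body (76 mm by 85 mm) begins 54 mm behind the grasp point. The pads swing forward as they close: fully open they stand 13 mm farther back than shut.
Start: joints at [-1.448, 0.15, 1.437, -0, 1.554, -0.134], TCP at [0.146, -0.556, 0.245] pointing down, gripper open.
Joint ranges: [-2.8, 2.8], [-0.68, 2.1], [0.12, 2.68], [-1.39, 4.53], [0.16, 2.79], [-2.81, 2.81]. Speed limits (rad/s): [1.89, 1.89, 2.22, 3.01, 3.01, 3.01].

### API

Orientations are given as a 3x3 rotation matrix whose columns are the frame's x, y, z axes.
In Python, from station import bot gives the robot as it stands. Calls block until the motion is done:
- bot.move_pose(position, orientation): joint-space move of the TCP to a pose.
- bot.move_straight(position, max_speed=0.15, attitude=None): straight line of the TCP; attitude=None keeps the orientation; max_speed is the mean speed in m/s.
- bot.move_j(angles): joint-space move.
- bot.set_gripper(opening, squeeze=None): opening from 0.0 (shut) to 1.0 (fully open); squeeze is the grip in N (None keeps the last); returns when the fingers have stopped.
- bot.dwell(seconds).
- bot.ik(position, orientation): joint angles nearest the present ones, or None.
- bot.sense(): the state.
- bot.capture(name): name is "scene" or "top"; returns a dict with "color" (420x560x3 uint8, red, green, blue), "vfov" (degrees; the focal length in pixels is half the picture's height over the tangent of half this angle, whatever the lens; pixels are square), "cx", "cy" (the principal point, pixels), "extrinsics" (4x4, takes a point from world to camera coordinates). Camera axes: x right, y down, z forward; pixel columns grow to the right and rows downward; lengths in m; the calibration is good to about 2 mm. A picture is of the moment at which its call begins. There is no depth.
A pose or a line that the arm cannot do raises bot.IKError and nothing moves.
- bot.sign_off(): hands the job in, once; it reports no verdict.
Trained networks look in the newest picture that a camera, given by its name, has taken for a name from the list of things; names that differ only in an ending like _2 or _b are one class to them, and where a whole thing is asked for, a point or a joint stands for the part that bears it (a point fixed in the world has none). Each returns a list of dicts, best first, with "p" (0 to 1); they miss things now and then, are a little off and sometimes report something else, mostly with a low value. They report only what shows in the picture. A call takes as long as a camera call.
- bot.search_frame(camera, name): "position" ([column, row] in pixels, amid what is visible of it).
The state is a dict: "t": time; "joint_pos": joint angles; "qvel": joint speeds; "joint_torque": joint torques, N m; "position": TCP position; "eef_rot": TCP orientation; "wrist_force": force on the tool from outside, world axes, zero at the start; "ft_torque": the same for the moment, N m; "finger_gap": opening from 0.0 (shut) to 1.0 (fully open).
Only numpy, scipy, OpenCV 4.12 (cv2) and the standard library are available. Lean on these libraries where they do the work, as an engineer would, in place of code of your own. Each camera call takes 0.05 s, during which the arm holds its last target. There are 200 camera calls.

## Working session

There is one attempt and no reset: what is moved stays moved. The work goes in short steps, each a Python script; the robot and the scene stay as the last script left them, time stands still between calls to the robot, and variables do not carry over. Pictures are saved under pics/ and viewed, about 8 in all and at most 12, crops included, and the job is handed in when it is done.

```bash
mkdir -p pics; python3 - <<'E'
from station import bot
import cv2,numpy as np
for n in ("scene","top"):
    c=bot.capture(n); cv2.imwrite(f"pics/{n}0.png",c["color"][:,:,::-1])
    print(n,c["vfov"],c["cx"],c["cy"],np.round(c["extrinsics"],4).tolist())
    for k in ("dish_floor","pin_tip","next_hole","disc_centre","jug","cone","water_cup","paint_jar","ink_bottle"):
        print(k,[(np.round(d["position"]).tolist(),round(d["p"],2)) for d in bot.search_frame(n,k)][:3])
print(bot.sense()["t"])
a=cv2.imread("pics/scene0.png");b=cv2.imread("pics/top0.png")
E
```

```text
scene 53.568027586762746 274.4205983771538 210.1292662810232 [[0.8211, 0.5707, 0.0053, -0.4344], [0.4929, -0.7044, -0.5107, -0.1912], [-0.2877, 0.422, -0.8597, 1.2139], [0.0, 0.0, 0.0, 1.0]]
dish_floor [([322.0, 190.0], 0.77)]
pin_tip [([322.0, 193.0], 0.68)]
next_hole [([295.0, 227.0], 0.72)]
disc_centre [([300.0, 218.0], 0.59)]
jug [([266.0, 204.0], 0.56)]
cone [([287.0, 239.0], 0.56), ([307.0, 100.0], 0.53)]
water_cup [([308.0, 104.0], 0.86)]
paint_jar [([349.0, 120.0], 0.62)]
ink_bottle [([241.0, 413.0], 0.49), ([321.0, 190.0], 0.46)]
top 52.13670811336871 283.6177043880372 209.2266379055997 [[-0.0249, -0.9997, 0.0055, 0.0228], [-0.989, 0.0238, -0.1457, 0.5297], [0.1455, -0.0091, -0.9893, 1.1326], [0.0, 0.0, 0.0, 1.0]]
dish_floor [([236.0, 191.0], 0.6)]
pin_tip [([232.0, 196.0], 0.74)]
next_hole [([264.0, 203.0], 0.68), ([133.0, 278.0], 0.2)]
disc_centre [([264.0, 206.0], 0.56), ([427.0, 275.0], 0.32)]
jug [([280.0, 222.0], 0.73), ([424.0, 276.0], 0.34)]
cone [([289.0, 194.0], 0.82)]
water_cup [([130.0, 276.0], 0.8)]
paint_jar [([132.0, 224.0], 0.61)]
ink_bottle [([419.0, 144.0], 0.49)]
1.0
```

View pics/top0.png

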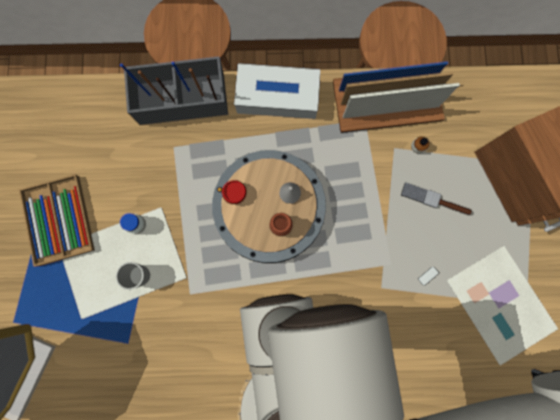

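View pics/scene0.png

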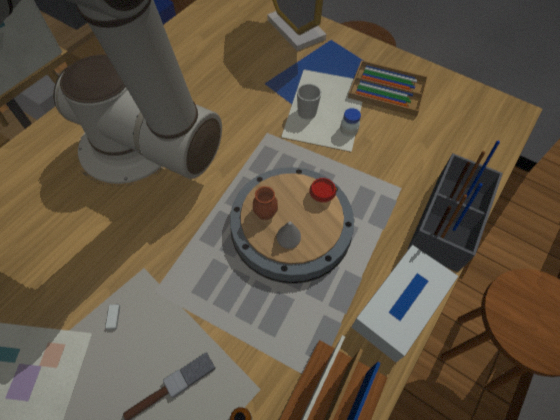

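```bash
python3 - <<'E'
import cv2
a=cv2.imread("pics/top0.png")[148:268,205:335]
b=cv2.imread("pics/scene0.png")[160:285,220:365]
A=cv2.resize(a,None,fx=4.5,fy=4.5,interpolation=cv2.INTER_CUBIC);cv2.imwrite("pics/c1.png",A)
E
```

```text
(no output)
```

View pics/c1.png

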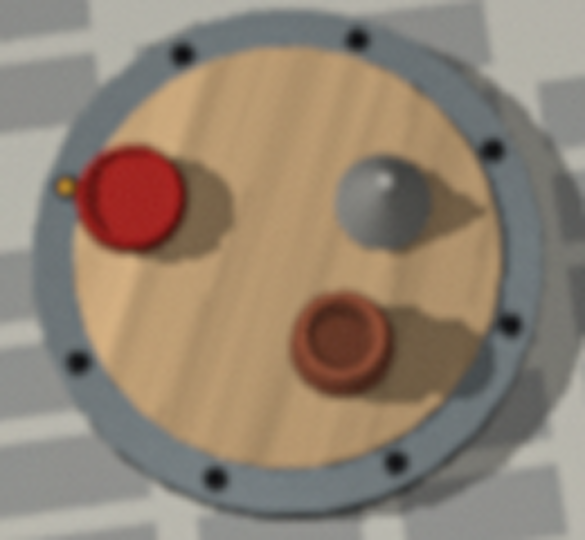

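```bash
cat > h.py <<'E'
import numpy as np
def proj(c,P):
    E=np.array(c["extrinsics"]);f=210/np.tan(np.radians(c["vfov"]/2))
    p=np.atleast_2d(P)@E[:3,:3].T+E[:3,3]
    return p[:,:2]/p[:,2:]*f+[c["cx"],c["cy"]]
def ring(x,y,a,r,z): # a: angles array
    a=np.atleast_1d(a);return np.c_[x+r*np.cos(a),y+r*np.sin(a),0*a+z]
def pinhit(im,c,x,y,th):pass
E
python3 - <<'E'
from station import bot
from h import *
import cv2
from scipy.optimize import least_squares
t=bot.capture("top");s=bot.capture("scene")
h=(np.array([(66,187),(78,362),(215,478),(396,462),(510,324),(492,150),(357,39),(182,54)])+.5)/4.5-.5+[205,148]
k=np.arange(8)*np.pi/4
zz=np.full(8,.05);zz[0]=.053
def H(p): P=ring(*p[:2],p[2]+k,.14,.05);P[:,2]=zz;return P
f=lambda p:(proj(t,H(p))-h).ravel()
r=least_squares(f,[.5,0,1.5]);print("top",r.x,np.abs(r.fun).max())
# scene refinement: dark centroid near the prediction
g=cv2.cvtColor(s["color"],cv2.COLOR_RGB2GRAY).astype(float)
q=[]
for u,v in proj(s,H(r.x))[1:]:
    i,j=int(round(v)),int(round(u));w=g[i-5:i+6,j-5:j+6];W=np.clip(np.percentile(w,30)-12-w,0,None)
    Y,X=np.mgrid[i-5:i+6,j-5:j+6];q.append([(W*X).sum()/W.sum(),(W*Y).sum()/W.sum()])
q=np.array(q)
print(np.round(q-proj(s,H(r.x))[1:],1).tolist())
f2=lambda p:np.r_[f(p),(proj(s,H(p))[1:]-q).ravel()]
r2=least_squares(f2,r.x,loss="soft_l1");print("both",r2.x,np.round(r2.fun,1))
# red check
for n,c in(("t",t),("s",s)):
    hsv=cv2.cvtColor(c["color"],cv2.COLOR_RGB2HSV);m=(((hsv[...,0]<4)|(hsv[...,0]>176))&(hsv[...,1]>190)).astype(np.uint8)
    nn,_,st,ce=cv2.connectedComponentsWithStats(m);i=1+st[1:,4].argmax();print(n,ce[i],st[i],proj(c,ring(*r2.x,.095,.09)))
S=bot.sense();print(S["t"],S["eef_rot"])
x,y,a=r2.x;R=np.array([[0,0,0],[0,0,0],[-1.,0,0]])
for off in (0,np.pi/2,np.pi,-np.pi/2):
    for d in(0,np.pi/4):
        b=a+d+off;yy=np.array([np.cos(b),np.sin(b),0]);xx=np.array([0,0,-1.])
        R=np.c_[xx,yy,np.cross(xx,yy)];P=ring(x,y,a+d,.095,.10)[0];print(off,d,P,bot.ik(P,R))
E
```

```text
top [0.54294945 0.05069212 1.24268336] 0.31035803372682835
[[0.9, -0.2], [0.9, -0.0], [0.7, -0.0], [0.9, -0.0], [0.8, 0.0], [0.8, 0.1], [0.9, 0.1]]
both [0.54382422 0.05127304 1.24244609] [-0.3 -0.6 -0.1 -0.2 -0.2 -0.3 -0.3 -0.3 -0.2 -0.2 -0.2 -0.4 -0.3 -0.2
 -0.2 -0.2 -0.5  0.2 -0.5  0.1 -0.3  0.  -0.5  0.  -0.4 -0.  -0.3 -0.1
 -0.4 -0.1]
t [233.92366412 191.82442748] [222 181  24  22 393] [[233.23335677 190.8588073 ]]
s [322.49206349 189.84126984] [312 182  23  16 252] [[322.19081339 188.55488576]]
1.1 [[ 1.81659032e-05  2.53993760e-01 -9.67205857e-01]
 [ 4.20236475e-05 -9.67205856e-01 -2.53993759e-01]
 [-9.99999999e-01 -3.60314920e-05 -2.82439122e-05]]
0 0 [0.57445999 0.14119773 0.1       ] [ 1.10820266e-01  2.73215373e-01  1.59108522e+00 -4.44089210e-16
  1.27729207e+00 -1.13162583e+00]
0 0.7853981633974483 [0.50190063 0.13652216 0.1       ] [ 1.17389395e-01  1.32921329e-01  1.76110555e+00 -4.44089210e-16
  1.24756578e+00 -1.91045486e+00]
1.5707963267948966 0 [0.57445999 0.14119773 0.1       ] [ 1.10820266e-01  2.73215373e-01  1.59108522e+00 -4.44089210e-16
  1.27729207e+00 -2.70242215e+00]
1.5707963267948966 0.7853981633974483 [0.50190063 0.13652216 0.1       ] [ 1.17389395e-01  1.32921329e-01  1.76110555e+00 -4.44089210e-16
  1.24756578e+00  2.80193412e+00]
3.141592653589793 0 [0.57445999 0.14119773 0.1       ] [ 1.10820266e-01  2.73215373e-01  1.59108522e+00 -4.44089210e-16
  1.27729207e+00  2.00996683e+00]
3.141592653589793 0.7853981633974483 [0.50190063 0.13652216 0.1       ] [ 1.17389395e-01  1.32921329e-01  1.76110555e+00 -4.44089210e-16
  1.24756578e+00  1.23113779e+00]
-1.5707963267948966 0 [0.57445999 0.14119773 0.1       ] [ 1.10820266e-01  2.73215373e-01  1.59108522e+00 -4.44089210e-16
  1.27729207e+00  4.39170501e-01]
-1.5707963267948966 0.7853981633974483 [0.50190063 0.13652216 0.1       ] [ 1.17389395e-01  1.32921329e-01  1.76110555e+00 -4.44089210e-16
  1.24756578e+00 -3.39658534e-01]
```

```bash
cat >> h.py <<'E'
X,Y,A=.5438,.0513,1.2424
def att(d):
    b=A+d-np.pi/2;yy=np.array([np.cos(b),np.sin(b),0]);xx=np.array([0,0,-1.]);return np.c_[xx,yy,np.cross(xx,yy)]
def pos(d,z): return ring(X,Y,A+d,.095,z)[0]
E
python3 - <<'E'
from station import bot
from h import *
import cv2
bot.set_gripper(0.0,30)
bot.move_straight([.09,-.44,.34],max_speed=.3)
bot.move_pose(pos(0,.20),att(0))
bot.move_straight(pos(0,.115),max_speed=.1)
S=bot.sense();print(S["t"],S["position"],S["wrist_force"],S["finger_gap"])
z=.115
while z>.084:
    z-=.003;bot.move_straight(pos(0,z),max_speed=.03);S=bot.sense()
    print(round(S["t"],2),round(z,4),np.round(S["position"],4),np.round(S["wrist_force"],2))
    if S["wrist_force"][2]>9:break
ims=[bot.capture(n)["color"] for n in("scene","top")]
a=cv2.resize(ims[0][140:290,210:380],None,fx=2.3,fy=2.3);b=cv2.resize(ims[1][130:280,190:360],None,fx=2.3,fy=2.3)
cv2.imwrite("pics/p1.png",np.hstack([a,b])[:,:,::-1])
E
```

```text
6.2667 [0.57477023 0.14128457 0.11568734] [0.35911425 0.67065264 0.59667153] -0.0004256112381059481
6.52 0.112 [0.5745 0.1413 0.1121] [ 0.53  0.42 -0.72]
6.77 0.109 [0.5744 0.1412 0.1088] [-0.54 -0.03  0.32]
7.02 0.106 [0.5743 0.1412 0.1057] [-0.78  0.32 -0.33]
7.27 0.103 [0.5745 0.1413 0.103 ] [0.44 0.85 2.95]
7.52 0.1 [0.5745 0.1413 0.1   ] [-0.02 -0.19  2.82]
7.77 0.097 [0.5745 0.1413 0.097 ] [-1.13  0.85  4.04]
8.02 0.094 [0.5745 0.1413 0.0941] [0.8  1.57 4.79]
8.27 0.091 [0.5745 0.1413 0.0912] [-0.07  1.73  5.41]
8.52 0.088 [0.5745 0.1413 0.0883] [0.36 0.99 6.02]
8.77 0.085 [0.5746 0.1412 0.0853] [-0.1   0.87  8.33]
9.02 0.082 [0.576  0.1409 0.0848] [-1.25 -3.18 28.5 ]
```

View pics/p1.png

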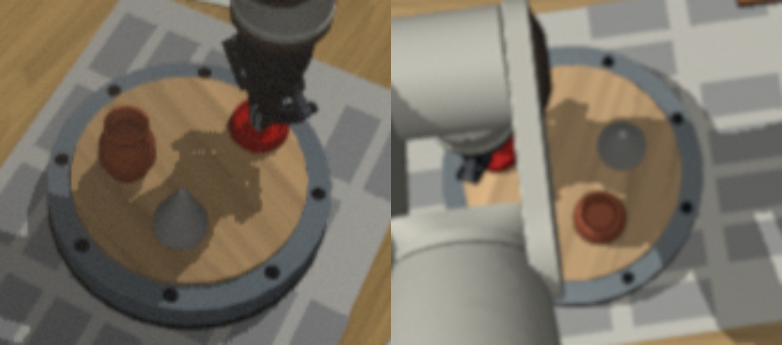

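```bash
python3 - <<'E'
from station import bot
from h import *
import cv2
bot.move_straight(pos(0,.0845),max_speed=.03);S=bot.sense();print(np.round(S["position"],4),np.round(S["wrist_force"],2))
for k in range(1,10):
    d=k*np.pi/36;bot.move_straight(pos(d,.0845),max_speed=.03,attitude=att(d));S=bot.sense()
    print(round(S["t"],2),k*5,np.round(S["position"]-pos(d,.0845),4),np.round(S["wrist_force"],2))
    if np.hypot(*S["wrist_force"][:2])>15 or S["wrist_force"][2]<5:print("odd");break
c=bot.capture("scene");im=c["color"].copy()
o=cv2.resize(im[140:290,210:380],None,fx=4,fy=4)
for d in(0,np.pi/4):
    for P,r in((pos(d,.079),3),):
        u=proj(c,P)[0];cv2.circle(o,tuple(int(v) for v in ((u-[210,140]+.5)*4)),r,(0,255,0),-1)
cv2.imwrite("pics/p2.png",o[:,:,::-1])
E
```

```text
[0.5749 0.1412 0.0854] [1.03 0.81 7.8 ]
9.79 5 [0.0001 0.0001 0.0006] [0.1  2.16 7.83]
10.22 10 [0.0001 0.0002 0.0005] [0.17 1.88 8.05]
10.64 15 [0.0001 0.0002 0.0006] [-0.69  2.62  8.33]
11.07 20 [0.     0.0003 0.0005] [-0.37  3.33  7.92]
11.49 25 [0.     0.0003 0.0005] [-1.05  3.9   7.  ]
11.92 30 [-0.      0.0003  0.0005] [-0.98  4.27  7.63]
12.34 35 [-0.0001  0.0003  0.0005] [-1.4   3.03  8.29]
12.77 40 [-0.0001  0.0003  0.0005] [-1.38  3.89  8.96]
13.19 45 [-0.0001  0.0002  0.0005] [-2.56  3.08  9.39]
```

View pics/p2.png

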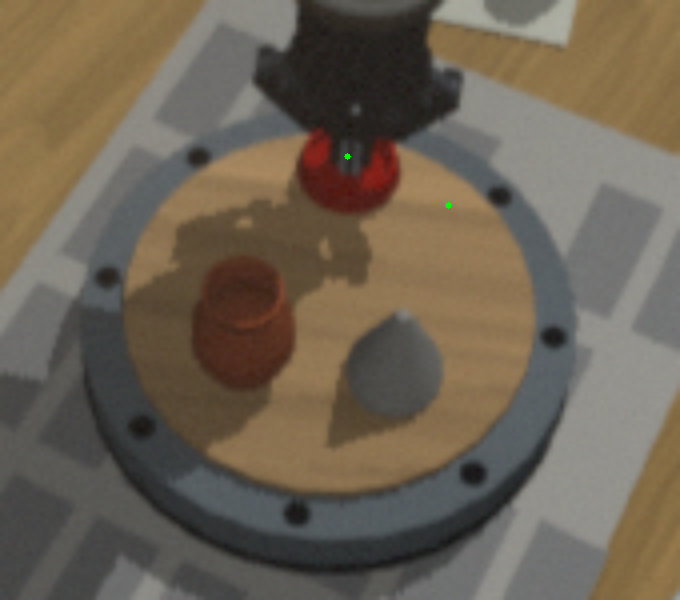

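```bash
python3 - <<'E'
from station import bot
from h import *
d=np.pi/4
for z in(.087,.089,.091,.094,.097,.100,.1025):
    bot.move_straight(pos(d,z),max_speed=.02)
    F=[];
    for _ in range(4): bot.dwell(.03);F.append(bot.sense()["wrist_force"])
    S=bot.sense();print(round(S["t"],2),z,np.round(S["position"],4),np.round(np.mean(F,0),2))
    if z<.1 and np.mean(F,0)[2]<1.5:print("not in");break
E
```

```text
13.65 0.087 [0.5019 0.1368 0.0874] [-1.31  4.16  7.89]
14.03 0.089 [0.5018 0.1368 0.0894] [-1.2   3.17  6.53]
14.42 0.091 [0.5018 0.1368 0.0913] [-1.34  3.38  6.09]
14.85 0.094 [0.5018 0.1367 0.0944] [-1.35  2.95  5.39]
15.28 0.097 [0.5018 0.1366 0.0971] [-0.81  3.09  4.66]
15.72 0.1 [0.5019 0.1365 0.1   ] [-1.03  2.53  3.95]
16.12 0.1025 [0.5019 0.1365 0.1024] [-0.21  1.1   3.21]
```

```bash
python3 - <<'E'
from station import bot
from h import *
import cv2
d=np.pi/4
bot.move_straight(pos(d,.13),max_speed=.04)
bot.move_straight(pos(d,.28),max_speed=.2)
bot.move_pose([.09,-.44,.32],[[0,.254,-.967],[0,-.967,-.254],[-1,0,0]])
S=bot.sense();print(S["t"],np.round(S["wrist_force"],2))
cs=[bot.capture(n) for n in("scene","top")]
a,b=cs[0]["color"],cs[1]["color"]
print("predicted pin", [proj(c,ring(X,Y,A+d,.14,.053)) for c in cs])
a=cv2.resize(a[150:290,215:375],None,fx=2.45,fy=2.45,interpolation=2);b2=cv2.resize(b[135:275,195:355],None,fx=2.45,fy=2.45,interpolation=2)
cv2.imwrite("pics/p3.png",np.hstack([a,b2])[:,:,::-1]);cv2.imwrite("pics/top3.png",b[:,:,::-1])
o=cv2.imread("pics/top0.png").astype(int);D=(np.abs(o-b[:,:,::-1]).max(2)>40).astype(np.uint8)
n,_,st,ce=cv2.connectedComponentsWithStats(D);print([s.tolist() for s in st[1:] if s[4]>12])
E
```

```text
20.3833 [ 0.59 -0.03  0.32]
predicted pin [array([[298.02708773, 170.46056784]]), array([[221.6667256 , 227.72175373]])]
[[267, 170, 49, 51, 1243], [218, 180, 39, 26, 727], [223, 207, 36, 26, 709], [318, 206, 6, 12, 34], [269, 213, 43, 25, 667], [220, 226, 5, 5, 15], [309, 227, 5, 8, 14], [295, 293, 27, 9, 97], [182, 297, 222, 123, 17386], [362, 299, 10, 6, 46], [460, 300, 100, 65, 2973], [292, 303, 93, 25, 1240], [433, 305, 20, 3, 51], [374, 306, 47, 5, 132], [259, 337, 8, 17, 31], [393, 349, 73, 67, 2743], [267, 358, 4, 6, 16], [531, 369, 16, 11, 82], [552, 370, 8, 3, 20], [268, 376, 10, 33, 183], [534, 381, 16, 3, 22], [489, 387, 71, 33, 1104], [522, 394, 21, 3, 39], [460, 404, 23, 5, 46], [409, 411, 44, 9, 87], [267, 412, 13, 8, 68]]
```

View pics/p3.png

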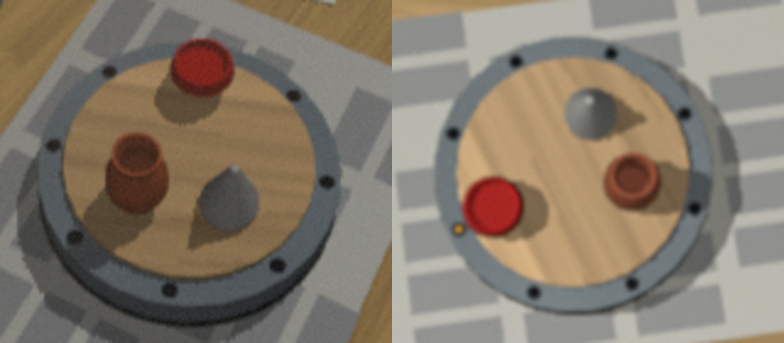

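The brass pin shows at crop (459,229), which is image (222,228). That matches the predicted next hole at (221.7,227.7). The jug and cone are upright and have turned 45° with the disc, and the only other changes in the picture come from the arm.

```bash
python3 -c "
from station import bot
bot.sign_off()"
```

```text
the job is handed in; nothing more can be done
```

The table now stands one hole further round anticlockwise, locked by the pin, and I have handed the job in. With shut fingertips I pressed the red plunger to its stop, kept it down through the 45° turn, and let it rise fully before lifting clear. The job took about 20 s on the robot's clock.

**Locking:** as I raised the fingers, the spring force fell steadily from 7.9 to 3.2 N over the whole travel, so the pin rose into the hole. The last top picture shows the brass tip at pixel (222, 228), and the next hole was predicted at (221.7, 227.7).

**Jug, cone and bench:** the jug and cone are upright and rode round with the disc. Comparing the top pictures from before and after shows no changes except the turned table, the arm and its shadows. The arm hid part of the lower right of that picture.

**Forces:** one press step overshot slightly against the stop, reaching 28.5 N at the wrist, well under the 120 N limit. I backed it off before turning. None of the checks failed or disagreed.

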